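# Hang the egg basket and hold the pull-out boom at the clip

### The job

Hang the small wicker basket by its handle on the two-pronged hook of the pull-out boom while the boom is still home. Then squeeze the boom's black grip so that the orange button in its side frees the lock, and draw the boom out until its black needle points at the red clip on the ruler. The boom is sprung and runs home if let go, so finish while still holding it there, the basket hanging free from the hook; do not shift the red clip or disturb the other things.

Things in the scene. Friction and masses are not known exactly. Their poses are not given: they have to be found in the camera images.
- basket: the wicker basket, loose, upright on the table at the start: open box 95 mm (its x) by 150 mm (its y) by 60 mm high, about 200 g. Origin: centre of its underside. A stiff hoop handle of 8 mm round bar rises at its two short ends (y = -72 and +72 mm) to a straight top bar along y, 135 mm above the underside and straight to 62 mm either side of the middle.
- basket_handle (a point): middle of the basket handle's top bar, 135 mm above the basket's underside. Here the bar carries a pale wooden sleeve 14 mm thick and 44 mm long (along the basket's y): the place to grasp from above, closing across the bar along the basket's x. Axes as the basket's.
- boom: fixed stand of the pull-out boom. Origin: on the table below the mouth of its square grey tube. +y: the way the boom is drawn out; -x: the side to which the hook points, roughly towards the robot. Base plate 120 x 260 mm and two posts, all at y < 0; the boom reaches 245 mm beyond the mouth when home, with nothing under it.
- tube_mouth (a point): centre of the tube's mouth, 222 mm above the table, on the boom's axis; axes as the stand's. Tube 28 mm square, from here 250 mm back along -y, a pale ruler on its top (ticks every 10 mm). A steel bracket beside the mouth reaches to 34 mm in y and 33 mm in x, its top 240 mm high. The sliding rod is 14 mm square.
- hook (a point): where the middle of the basket handle lies when it hangs, 209 mm above the table; moves with the boom: 75 mm to the -x side of its axis, y = +190 mm from the mouth when home; axes as the stand's. The hook is two prongs of 8 mm bar, 42 mm either side of here along y (76 mm free between them for fingers), running out from the rod to -x, lowest here.
- hook_tips (a point): point midway between the two upturned prong tips, 23 mm to the -x side of hook; the tips' tops are 230 mm above the table. The handle bar must come in over the tips from the -x side, at a height where the prongs pass between the bar and the basket's rim (75 mm apart), then be lowered behind the tips.
- boom_grip (a point): centre of the boom's black grip, 230 mm above the table, y = +75 mm from the mouth when home; moves with the boom, axes as the stand's. Block 50 mm long (y), from 206 to 252 mm high, flat 19 mm to the -x side of here; button on the +x side, its face 28 mm from here (20 when in). Squeeze both sides from above, closing along the stand's x; 25 to 40 N holds well.
- button_face (a point): middle of the orange lock button's face, 24 mm (y) by 30 mm high, on the grip's +x side; it is pushed in towards -x. About 6 N of squeeze pushes it fully in.
- lock_button (a joint): how far the orange button is pushed in, 0 to 0.008 m. The boom is locked at home until it is pushed in by more than 0.006; it springs back when let go.
- boom_arm (a joint): how far the boom is drawn out, 0 (home) to 0.16 m along the stand's y. A spring draws it home with 3 N at home and about 5 N at 0.12 m.
- needle (a point): tip of the black needle, 3 mm wide, which rides over the -x edge of the ruler, 243 mm above the table. A thin bar beside the tube joins it to the boom, so it moves with the boom: y = -190 mm from the mouth when home. Axes as the stand's.
- clip_line (a point): middle of the red clip, 12 mm wide along the ruler with a white line across its middle, stiffly seated on the ruler, 243 mm above the table, 55 to 125 mm further along the stand's y than the needle at home. Axes as the stand's. The needle points at it when within 6 mm (half the clip's width) of this line along the stand's y.
- water_a: bystander, leave alone: one of two clear water bottles with a blue cap and band, 64 mm across, 170 mm tall; origin at the centre of its underside
- water_b: bystander, leave alone: second clear water bottle with a blue cap and band, 64 mm across, 170 mm tall; origin at the centre of its underside
- jar: bystander, leave alone: glass jar with a red cap, 72 mm across, 100 mm tall; origin at the centre of its underside
- notebook: bystander, leave alone: blue notebook 150 x 110 x 18 mm lying flat; origin at the centre of its underside
- mug: bystander, leave alone: white mug, 80 mm across, 90 mm tall; origin at the centre of its underside
- phone: bystander, leave alone: black phone 150 x 72 x 10 mm lying flat; origin at the centre of its underside
Not all that is in view belongs to the job. Of the things that look like the basket, the smaller one is meant.

How it is judged:
By the outcome, as a careful person would: the job done as asked, in the order asked, and still so for the second after the job is handed in, while the arm keeps its last pose, push and grip.
It also fails if it takes over 58 s, if anything falls off the work surface, if the arm or the gripper's body presses on something with over 40 N, if the wrist force passes 120 N, or if a joint passes its speed limit or range.

### The arm

A 6-joint arm with a two-finger parallel gripper is mounted at the origin on the work surface. World frame = base frame: x ahead of the robot, y to its left, z up, the work surface at z = 0. Lengths are in mm, angles in rad, forces in N, time in s.
With the tool pointing down it reaches from about 350 to 975 mm from the base axis. Payload 7.1 kg.
Tool frame: the origin (TCP) lies at the very end of the fingers, on their centre line; the grasp point (between the pads) lies 19 mm behind it (ctrl.grasp_offset is the distance from the TCP to the grasp point, in mm); z points along the fingers, y is the line along which they close (so a half turn about z gives the same grasp; the last joint's range is limited). The gripper opens to 88 mm and grips with 3 to 60 N. Pads are 20 mm wide; open, the fingers measure 115 mm over their backs; the gripper's body (75 mm by 178 mm) begins 61 mm behind the grasp point.
Start: joints at [-1.234, 0.423, 1.63, -0, 1.089, -0.019], TCP at [217.729, -585.832, 222.675] pointing down, gripper open.
Joint ranges: [-3, 3], [-0.9, 2.11], [0.09, 2.58], [-1.31, 4.45], [0.11, 2.69], [-2.54, 2.54]. Speed limits (rad/s): [2.39, 2.39, 3.01, 3.14, 3.14, 3.14].

### API

Orientations are given as a rotation vector (axis times angle).
In Python, from workcell import ctrl, viewer, ticket, models gives the robot as it stands.
- The arm moves only by the tool play_rows, never from a script. Its arguments are lists of equal length, an entry for each row: "dp": the shift along the world's x, y, z in mm, a list of three; "yaw": the turn about the world's z in degrees. In form: {"dp": [[tx, ty, tz], ...], "yaw": [yaw, ...]}. A call has 1 to 8 rows; each row shifts and turns the commanded pose from where the row before left it; what a row does not reach is not made up. A row lasts 1/12 s, in which the tool goes at most 41.7 mm and 7.16 degrees, less where a joint would pass 70% of its speed; a pose out of reach is approached as far as the arm can. A call is refused whole if a number of a shift passes 41.7 or a number of a turn 7.16, either way. A call with a gripper value outside its range is refused whole. "gripper" is the closure, from 0 (fully open) to 1 (shut), set as the call begins (left out, the last holds). The fingers move at their own pace and stop on an object; the grip force is fixed at half the most. Time passes only in rows, so rows that do not move let the fingers close. It gives the time, the measured TCP pose, the force, the opening and the grip force at its end, in the units of the state.
- ctrl.get_obs(): the state, without advancing time (a new reading comes with each control period).
- viewer.get_image(name): name is "scene" or "top" or "wrist"; returns a dict with "pixels" (384x512x3 uint8, red, green, blue), "range_z" (384x512 float32, mm along the optical axis (not along the pixel's ray), 0 where there is no reading), "fx", "fy", "cx", "cy" (pixels), "T" (4x4, takes a point from camera to world coordinates); the wrist camera has in their place "hand_eye" (4x4, takes a point from camera to tool coordinates, whose origin is the TCP and whose axes are the flange's). Camera axes: x right, y up, looking along -z (the intrinsics and any distortion apply to the point x, -y, -z); pixel columns grow to the right and rows downward; lengths in mm; the calibration is good to about 2 mm. A picture is of the moment at which its call begins: read the wrist's pose just before it.
- ticket.close_job(): hands the job in; it is judged then, once.
Trained networks look in a picture, given as the dict that the camera call returned (one of the last four; its "shot" number tells which), for a name from the list of things; names that differ only in an ending like _2 or _b are one class to them, and where a whole thing is asked for, a point or a joint stands for the part that bears it (a point fixed in the world has none). Each returns a list of dicts, best first, with "conf" (0 to 1); they miss things now and then, are a little off and sometimes report something else, mostly with a low value. They report only what shows in the picture. A call takes as long as a camera call. They do not tell look-alikes from the thing itself.
- models.look_for(picture, name): "bbox" ([centre column, centre row, width, height] in pixels, round what is visible of it).
- models.landmark_of(picture, name): "location" ([column, row] in pixels: a listed point, or the origin of a listed thing).
The state is a dict: "t": time; "qpos": joint angles; "qvel": joint speeds; "joint_torque": joint torques, N m; "ee_pos": TCP position; "orientation": TCP orientation; "ft_force": force on the tool from outside, world axes, zero at the start; "moment": the same for the moment, N m; "width": finger opening in mm; "grasp_force": force on a finger pad.
Only numpy, scipy, OpenCV 4.12 (cv2) and the standard library are available. Lean on these libraries where they do the work, as an engineer would, in place of code of your own. Each camera call takes 0.05 s, during which the arm holds its last target. There are 200 camera calls.

## Working session

There is one attempt and no reset: what is moved stays moved. The work goes in short steps, Python scripts to look and compute and a tool call to move; the robot and the scene stay as the last step left them, time stands still between calls to the robot, and variables do not carry over. Pictures are saved under pics/ and viewed, at most 10 in all, crops included, and the job is handed in when it is done.

Besides the shell and the picture viewer there is one more tool, called after ">>>" as name([rows], argument=value, ...), one row to a line, values as JSON. play_rows: Moves the arm, as the interface text tells. Its arguments: {"type":"object","properties":{"dp":{"type":"array"},"yaw":{"type":"array"},"gripper":{"type":"number"}},"required":["dp","yaw"]}

```bash
mkdir -p pics
cat > h.py <<'E'
import numpy as np, cv2
from scipy.spatial.transform import Rotation as R
from workcell import ctrl, viewer, ticket, models
def camT(p):
    if "T" in p: return np.array(p["T"])
    o=ctrl.get_obs(); T=np.eye(4); T[:3,:3]=R.from_rotvec(o["orientation"]).as_matrix(); T[:3,3]=o["ee_pos"]
    return T@np.array(p["hand_eye"])
def ray(p,uv):
    T=camT(p); d=np.array([(uv[0]-p["cx"])/p["fx"],-(uv[1]-p["cy"])/p["fy"],-1.])
    return T[:3,3],T[:3,:3]@d
def at_z(p,uv,z):
    o,d=ray(p,uv); return o+d*(z-o[2])/d[2]
def at_depth(p,uv):
    o,d=ray(p,uv); u,v=int(round(uv[0])),int(round(uv[1])); return o+d*p["range_z"][v,u]
def save(p,n): cv2.imwrite(f"pics/{n}.png",p["pixels"][:,:,::-1])
E
cat > a.py <<'E'
from h import *
np.set_printoptions(precision=1,suppress=True)
H=dict(basket=0,basket_handle=135,boom=0,tube_mouth=222,hook=209,hook_tips=230,boom_grip=230,button_face=230,needle=243,clip_line=243,water_a=0,jar=0,notebook=0,mug=0,phone=0)
for c in ("scene","top"):
    p=viewer.get_image(c); save(p,c+"0"); print(c,[k for k in p],np.array(camT(p))[:3,3])
    for n,z in H.items():
        for r in models.landmark_of(p,n)[:3]: print(n,round(r["conf"],2),np.array(r["location"]),at_z(p,r["location"],z))
cv2.imwrite("pics/both.png",np.vstack([cv2.imread("pics/scene0.png")[:300],cv2.imread("pics/top0.png")[:300]]))
E
python3 a.py
```

```text
scene ['pixels', 'range_z', 'fx', 'fy', 'cx', 'cy', 'T', 'shot'] [1280.2 1166.5 1064.4]
basket 0.89 [322.1 301.3] [492.  353.8   0. ]
basket 0.84 [380.7 278.2] [257.8 369.3   0. ]
basket_handle 0.72 [392.2 235.1] [203.8 337.3 135. ]
basket_handle 0.62 [319.5 268.5] [512.4 346.7 135. ]
boom 0.92 [205.7 233.6] [ 638.8 -142.4    0. ]
tube_mouth 0.66 [203.8 184.3] [ 647.3 -125.3  222. ]
hook 0.65 [244.5 207.3] [591.4  50.8 209. ]
hook_tips 0.61 [252.5 203.5] [574.9  72.1 230. ]
boom_grip 0.81 [212.6 186.7] [635.1 -84.1 230. ]
button_face 0.52 [200.5 196.3] [697.8 -49.9 230. ]
needle 0.71 [205.7 235.6] [789.6 164.9 243. ]
clip_line 0.47 [193.4 169.4] [ 647.3 -203.4  243. ]
water_a 0.84 [193.5 260.4] [745.7 -26.2   0. ]
water_a 0.74 [208.2 291.6] [773.8 135.5   0. ]
jar 0.91 [241.6 310.4] [725.5 259.2   0. ]
notebook 0.66 [253.5 202.9] [ 374.5 -231.3    0. ]
notebook 0.59 [206.2 293.2] [782.6 138.7   0. ]
mug 0.68 [237.5 206.5] [ 444.4 -241.     0. ]
phone 0.71 [263.6 184.7] [ 258.8 -333.1    0. ]
phone 0.36 [240.3 309.8] [727.5 255.    0. ]
top ['pixels', 'range_z', 'fx', 'fy', 'cx', 'cy'
[... 317 characters left out ...]
4  60.2 209. ]
hook_tips 0.88 [210.5 181. ] [569.2  72.2 230. ]
boom_grip 0.72 [251.8 154.6] [655.  -54.3 230. ]
boom_grip 0.3 [212.2 184.1] [559.6  66.7 230. ]
button_face 0.6 [254.7 145.3] [684.6 -62.7 230. ]
button_face 0.35 [212.4 172.1] [597.2  67.1 230. ]
needle 0.96 [337.6 167.1] [ 619.9 -320.   243. ]
needle 0.73 [322.7 273.1] [ 295.  -277.8  243. ]
clip_line 0.51 [300.4 163.3] [ 629.1 -205.   243. ]
water_a 0.86 [240.  142.3] [739.8  -8.6   0. ]
water_a 0.78 [200.8 136.7] [757.5 137.1   0. ]
water_a 0.17 [300.1 161.8] [ 672.2 -232.3    0. ]
notebook 0.96 [371.4 240.7] [ 388.3 -496.6    0. ]
mug 0.62 [305.4 226.8] [ 433.3 -255.3    0. ]
phone 0.72 [322.3 274.3] [ 262.9 -319.     0. ]
```

View pics/both.png

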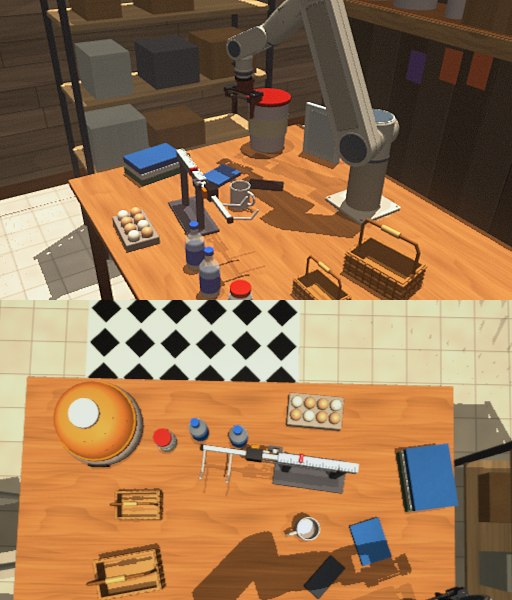

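The small basket is the upper one in the top view, at about (138,203). The large one is at (128,272). The boom lies at columns 200–358, row about 155–168, with the clip at (301,158). Next I fit the boom frame and start moving.

```bash
cat > fit.py <<'E'
from h import *
from scipy.optimize import least_squares
L=dict(tube_mouth=(0,0,222),hook=(-75,190,209),hook_tips=(-98,190,230),boom_grip=(0,75,230),button_face=(28,75,230),needle=(-12,-190,243),boom=(0,0,0))
def boomfit(ps,ext=0,guess=(640,-125,-.1)):
    obs=[]
    for p in ps:
        for n,l in L.items():
            for r in models.landmark_of(p,n)[:1]:
                if r["conf"]>.4: obs.append((n,l,ray(p,r["location"]),p["fx"]))
    def res(q):
        out=[]
        c,s=np.cos(q[2]),np.sin(q[2])
        for n,l,(o,d),f in obs:
            w=np.array([q[0]+c*l[0]-s*l[1],q[1]+s*l[0]+c*l[1],l[2]])
            dd=d/np.linalg.norm(d); e=w-o; out+=list(e-dd*(e@dd))
        return np.array(out)
    s=least_squares(res,guess,loss="soft_l1",f_scale=5)
    r=res(s.x).reshape(-1,3); 
    for (n,*_),e in zip(obs,r): print(n,np.linalg.norm(e).round(1))
    print("boom x,y,yaw",s.x.round(3)); return s.x
if __name__=="__main__":
    o=ctrl.get_obs(); print(o["t"],R.from_rotvec(o["orientation"]).as_matrix().round(3))
    boomfit([viewer.get_image("scene"),viewer.get_image("top")])
E
python3 fit.py
```

```text
1.6 [[ 0.937  0.348 -0.   ]
 [ 0.348 -0.937  0.   ]
 [-0.    -0.    -1.   ]]
tube_mouth 11.7
hook 6.5
hook_tips 4.1
boom_grip 9.4
button_face 10.8
boom 4.1
tube_mouth 6.3
hook 6.6
hook_tips 3.7
boom_grip 4.1
button_face 3.3
needle 2.8
boom 8.3
boom x,y,yaw [ 6.45075e+02 -1.35771e+02 -1.19000e-01]
```

>>> play_rows([
  [10,28,22],
  [10,28,22],
  [10,28,22],
  [10,28,22],
  [10,28,22],
  [10,28,22],
  [10,28,22],
  [10,28,22],
], yaw=[0,0,0,0,0,0,0,0])

```text
t: 3.07
ee_pos: [297.8, -360.3, 399.9]
orientation: [3.092, 0.556, 0.0]
ft_force: [-0.3, -0.1, -0.4]
width: 87.6
grasp_force: 0.0
```

>>> play_rows([
  [14,38,0],
  [14,38,0],
  [14,38,0],
  [14,38,0],
  [14,38,0],
  [14,38,0],
  [14,38,0],
  [14,38,0],
], yaw=[0,0,0,0,0,0,0,0])

```text
t: 3.73
ee_pos: [409.8, -55.8, 399.1]
orientation: [3.092, 0.556, 0.002]
ft_force: [1.4, -0.5, -0.5]
width: 87.8
grasp_force: 0.0
```

>>> play_rows([
  [5,38,-5],
  [5,38,-5],
  [5,38,-5],
  [5,38,-5],
  [5,38,-5],
  [5,38,-5],
  [5,38,-5],
  [5,38,-5],
], yaw=[0,0,0,0,0,0,0,0])

```text
t: 4.4
ee_pos: [449.5, 248.2, 358.6]
orientation: [-3.092, -0.557, -0.001]
ft_force: [0.6, -0.3, 0.7]
width: 87.4
grasp_force: 0.0
```

Run:
```python
from h import *
np.set_printoptions(precision=1,suppress=True)
print(np.array(ctrl.get_obs()["qpos"]).round(2))
p=viewer.get_image("wrist"); save(p,"w1")
for n,z in (("basket_handle",135),("basket",0)):
    for r in models.landmark_of(p,n): print(n,r["conf"],r["location"],at_z(p,r["location"],z))
print(ctrl.get_obs()["t"])
```

```text
[ 0.5  0.1  1.7 -0.   1.3  1.7]
basket_handle 0.91 [126.7, 274.3] [209.8 383.  135. ]
basket_handle 0.72 [486.4, 122.5] [620.  -25.7 135. ]
basket_handle 0.56 [200.6, 107.2] [500.7 348.1 135. ]
basket 0.7 [170.9, 221.9] [254.6 359.7   0. ]
basket 0.66 [211.4, 109.7] [495.6 350.    0. ]
4.55
```

View pics/w1.png

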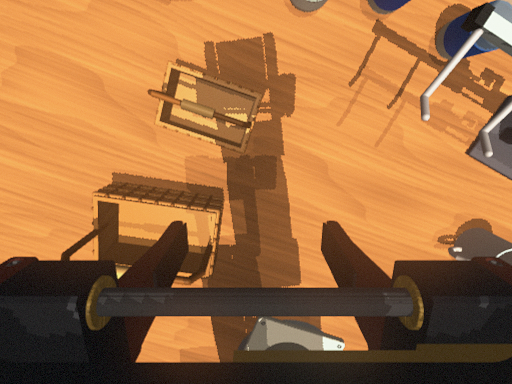

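The small basket is at (210,105). Its bar runs from (151,92) to (251,126), with the sleeve at about (198,107).

Run:
```python
from h import *
p=viewer.get_image("wrist")
q=[at_z(p,u,135) for u in ((151,92),(251,126),(198,107),(182,102),(213,112))]
for a in q: print(a.round(1))
for i,j in ((0,1),(3,4)):
    d=q[i]-q[j]; print(np.degrees(np.arctan2(-d[0],d[1])))
```

```text
[496.  411.9 135. ]
[501.3 271.5 135. ]
[499.7 347.5 135. ]
[498.3 369.6 135. ]
[500.6 326.4 135. ]
2.1800175818934826
3.091286182736256
```

>>> play_rows([
  [0,0,0],
  [0,0,0],
  [0,0,0],
  [0,0,0],
  [0,0,0],
  [0,0,0],
  [0,0,0],
  [0,0,0],
], yaw=[7,7,7,7,7,7,7,7])

```text
t: 5.27
ee_pos: [449.8, 244.4, 359.2]
orientation: [2.465, 1.947, 0.001]
ft_force: [-0.9, 0.5, -0.7]
width: 87.4
grasp_force: 0.0
```

>>> play_rows([
  [12,26,-20],
  [12,26,-20],
  [13,26,-20],
  [13,26,-20],
  [0,0,-20],
  [0,0,0],
], yaw=[4,4,4,4,0,0])

```text
t: 5.77
ee_pos: [498.5, 348.3, 254.7]
orientation: [-2.175, -2.266, 0.011]
ft_force: [-0.3, -0.6, -0.4]
width: 88.1
grasp_force: 0.0
```

Run:
```python
from h import *
p=viewer.get_image("wrist"); save(p,"w2")
o=ctrl.get_obs();print(o["t"],o["ee_pos"],R.from_rotvec(o["orientation"]).as_matrix().round(3).tolist())
for r in models.landmark_of(p,"basket_handle"): print(r["conf"],r["location"],at_z(p,r["location"],135))
```

```text
5.8167 [498.91103872 348.19038636 256.88288632] [[-0.04, 0.999, -0.004], [0.999, 0.04, -0.003], [-0.003, -0.004, -1.0]]
0.83 [257.1, 186.4] [501.41024136 348.24416734 135.        ]
0.73 [256.2, 164.3] [499.39872214 372.67814132 135.        ]
```

View pics/w2.png

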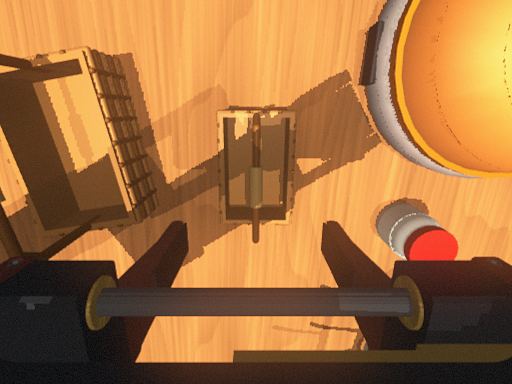

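The bar is vertical in the image at column 256, and the sleeve is centred at row 187, so the fingers are aligned with it. I'll descend and grasp.

>>> play_rows([
  [1,0,-30],
  [1,0,-30],
  [0,0,-30],
  [0,0,-30],
  [0,0,-20],
  [0,0,0],
], yaw=[0,0,0,0,0,0])

```text
t: 6.37
ee_pos: [500.4, 347.8, 116.8]
orientation: [-2.176, -2.265, 0.007]
ft_force: [-0.1, -0.9, -0.2]
width: 88.0
grasp_force: 0.0
```

>>> play_rows([
  [0,0,0],
  [0,0,0],
  [0,0,0],
  [0,0,0],
  [0,0,0],
  [0,0,0],
  [0,0,0],
  [0,0,0],
], yaw=[0,0,0,0,0,0,0,0], gripper=1)

```text
t: 7.03
ee_pos: [501.7, 350.2, 118.8]
orientation: [2.175, 2.267, 0.0]
ft_force: [0.0, -0.3, -0.4]
width: 37.9
grasp_force: 0.0
```

>>> play_rows([
  [0,0,0],
  [0,0,0],
  [0,0,0],
  [0,0,0],
  [0,0,0],
  [0,0,0],
], yaw=[0,0,0,0,0,0])

```text
t: 7.53
ee_pos: [501.5, 350.1, 118.5]
orientation: [-2.175, -2.267, 0.001]
ft_force: [-0.2, 0.4, -0.5]
width: 13.3
grasp_force: 30.0
```

>>> play_rows([
  [0,0,10],
  [0,0,25],
  [0,0,30],
  [0,0,30],
  [0,0,30],
  [0,0,20],
  [0,0,5],
  [0,0,0],
], yaw=[0,0,0,0,0,0,0,0])

```text
t: 8.2
ee_pos: [502.5, 350.6, 270.7]
orientation: [2.174, 2.267, 0.006]
ft_force: [0.1, 0.2, -2.2]
width: 13.3
grasp_force: 30.0
```

>>> play_rows([
  [-10,-15,0],
  [-14,-25,0],
  [-14,-32,0],
  [-14,-35,0],
  [-10,-35,0],
  [-10,-35,0],
  [0,-35,0],
  [0,-35,0],
], yaw=[0,0,0,0,0,0,0,0])

```text
t: 8.87
ee_pos: [427.6, 101.5, 267.0]
orientation: [-2.172, -2.267, 0.004]
ft_force: [0.5, 0.9, -2.1]
width: 13.1
grasp_force: 30.0
```

>>> play_rows([
  [0,-35,0],
  [0,-35,0],
  [0,-35,0],
  [0,-30,0],
  [0,-20,0],
  [0,-10,0],
  [0,0,0],
  [0,0,0],
], yaw=[0,0,0,0,0,0,0,0])

```text
t: 9.53
ee_pos: [429.1, -61.5, 267.8]
orientation: [-2.175, -2.264, 0.001]
ft_force: [-0.2, -0.8, -2.2]
width: 12.9
grasp_force: 30.0
```

Run:
```python
from h import *
p=viewer.get_image("wrist"); save(p,"w3")
o=ctrl.get_obs();print(o["t"],o["ee_pos"].round(1),(R.from_rotvec(o["orientation"]).as_matrix()@[0,1,0]).round(3))
for n,z in dict(hook=209,hook_tips=230,boom_grip=230,button_face=230,tube_mouth=222,basket_handle=o["ee_pos"][2]+17).items():
  for r in models.landmark_of(p,n)[:2]: print(n,r["conf"],r["location"],at_z(p,r["location"],z).round(1),at_depth(p,r["location"]).round(1))
```

```text
9.5833 [429.3 -61.  267.9] [ 0.999  0.042 -0.001]
basket_handle 0.82 [258.6, 245.1] [431.1 -58.8 284.9] [430.8 -54.9 292.4]
```

View pics/w3.png

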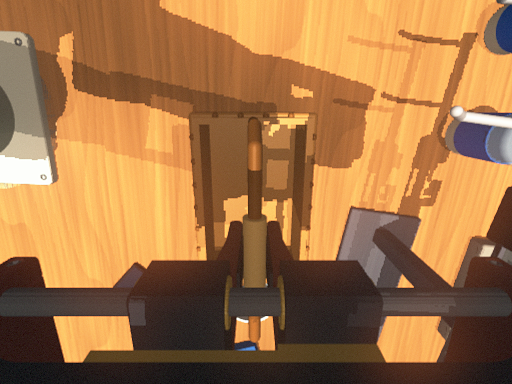

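The far prong's tip shows at (456,111). The other prong is probably the dark bar at (378,237)–(440,290). I'll check the coordinates and cross-check with the top camera's depth.

Run:
```python
from h import *
p=viewer.get_image("wrist")
for u in ((456,111),(500,122),(378,237),(430,275)): print(u,at_z(p,u,226).round(1),at_depth(p,u).round(1))
p=viewer.get_image("top"); print(p["fx"])
z=p["range_z"]; v,u=np.mgrid[125:195,190:280]
P=np.array([at_depth(p,(a,b)) for a,b in zip(u.ravel(),v.ravel())]); m=(P[:,2]>190)&(P[:,2]<262)&(P[:,0]>540)&(P[:,1]>-180)
P=P[m]; np.save("P.npy",P)
im=p["pixels"][120:200,180:370,::-1]; cv2.imwrite("pics/t4.png",cv2.resize(im,None,fx=4,fy=4,interpolation=cv2.INTER_CUBIC))
for y in range(-150,150,15):
    s=P[(P[:,1]>=y)&(P[:,1]<y+15)]
    if len(s): 
        t=s[s[:,0]>605]; print(y,len(s),s[:,0].min().round(),s[:,0].max().round(), t[:,0].mean().round(1) if len(t) else '')
print(ctrl.get_obs()["t"])
```

```text
(456, 111) [571.4  23.8 226. ] [568.7  23.7 229.7]
(500, 122) [605.6  17.5 226. ] [617.   17.5 213. ]
(378, 237) [532.3 -78.3 226. ] [ 633.6 -169.2   31.7]
(430, 275) [ 583.7 -112.4  226. ] [ 645.3 -163.   146.2]
406.1429176071554
-150 30 631.0 683.0 654.5
-135 61 631.0 683.0 657.2
-120 66 634.0 686.0 662.0
-105 38 634.0 670.0 653.9
-90 62 636.0 683.0 654.2
-75 84 636.0 683.0 657.1
-60 73 639.0 686.0 656.4
-45 41 640.0 675.0 654.7
-30 27 656.0 670.0 662.2
-15 27 657.0 672.0 664.0
0 62 599.0 675.0 650.0
15 65 567.0 676.0 651.2
30 22 662.0 678.0 668.7
45 25 664.0 677.0 670.6
60 26 665.0 680.0 673.1
75 24 668.0 682.0 674.6
90 97 578.0 685.0 649.6
105 12 578.0 684.0 676.7
9.9833
```

View pics/t4.png

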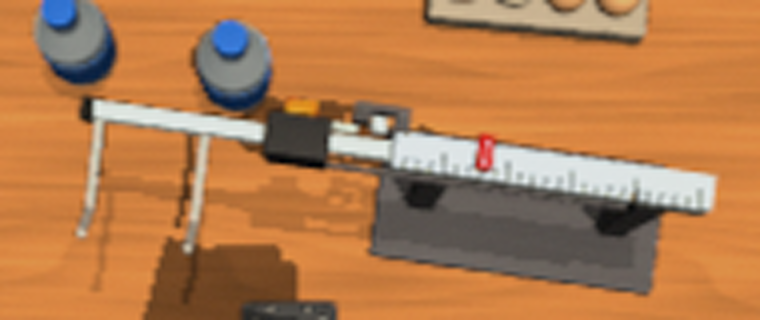

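The boom frame agrees across cameras: origin ≈ (648,-135), yaw ≈ -6.9°. That puts the hook at about (596.5, 62.5). I'll move to the pre-hang pose.

>>> play_rows([
  [5,10,-3],
  [10,22,-5],
  [10,25,-7],
  [10,25,-7],
  [10,25,-6],
  [8,20,-6],
  [5,9,0],
  [0,0,0],
], yaw=[-1,-1.5,-1.5,-1.5,-1.5,-1.5,-0.8,0])

```text
t: 10.65
ee_pos: [488.5, 76.1, 234.4]
orientation: [-2.349, -2.086, -0.001]
ft_force: [-1.2, -0.3, -1.2]
width: 13.3
grasp_force: 30.0
```

Run:
```python
from h import *
o=ctrl.get_obs();print(o["t"],o["ee_pos"].round(1),(R.from_rotvec(o["orientation"]).as_matrix()@[0,1,0]).round(3))
p=viewer.get_image("wrist"); save(p,"w5")
t=viewer.get_image("scene"); save(t,"s5")
cv2.imwrite("pics/c5.png",np.hstack([cv2.imread("pics/w5.png")[:,:],cv2.resize(cv2.imread("pics/s5.png")[150:278,160:256],(288,384))]))
```

```text
10.65 [488.5  76.1 234.4] [ 0.993 -0.118  0.   ]
```

View pics/c5.png

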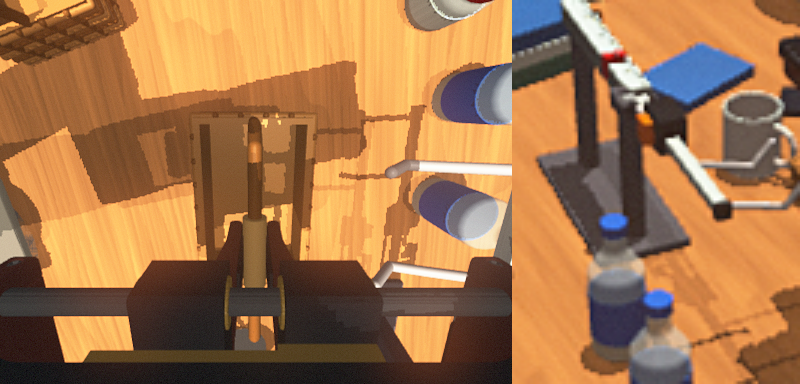

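Both prong tips are visible, at (392,171) and (384,272). I'll verify them numerically.

Run:
```python
from h import *
p=viewer.get_image("wrist")
for u in ((392,171),(384,272),(389,171),(500,170)): print(u,at_z(p,u,228).round(1),at_depth(p,u).round(1))
for u in ((255,125),(255,235)): print("bar",at_depth(p,u).round(1),at_z(p,u,251).round(1))
```

```text
(392, 171) [578.2 105.4 228. ] [577.8 105.6 228.9]
(384, 272) [574.4  31.8 228. ] [578.3  25.9 219.7]
(389, 171) [576.3 105.6 228. ] [575.7 106.  229.3]
(500, 170) [646.3  97.9 228. ] [653.4  95.3 220.1]
bar [495.2 144.8 242.8] [495.2 145.2 251. ]
bar [488.2  87.1 260.6] [487.7  82.5 251. ]
```

>>> play_rows([
  [10,-1,0],
  [20,-3,0],
  [20,-3,0],
  [20,-3,0],
  [20,-3,0],
  [13,-1,0],
  [5,0,0],
  [0,0,0],
], yaw=[0,0,0,0,0,0,0,0])

```text
t: 11.47
ee_pos: [596.8, 59.2, 234.6]
orientation: [2.352, 2.082, 0.001]
ft_force: [-0.4, -0.8, -1.6]
width: 13.1
grasp_force: 30.0
```

>>> play_rows([
  [0,0,-8],
  [0,0,-10],
  [0,0,-10],
  [0,0,-6],
  [0,0,-3],
  [0,0,0],
], yaw=[0,0,0,0,0,0])

```text
t: 11.97
ee_pos: [595.8, 60.2, 197.1]
orientation: [2.351, 2.084, 0.0]
ft_force: [0.6, 0.1, -2.1]
width: 13.3
grasp_force: 30.0
```

Run:
```python
from h import *
p=viewer.get_image("wrist"); save(p,"w6")
t=viewer.get_image("scene"); save(t,"s6")
print(ctrl.get_obs()["t"])
cv2.imwrite("pics/c6.png",np.hstack([cv2.imread("pics/w6.png")[:,:],cv2.resize(cv2.imread("pics/s6.png")[150:278,170:266],(288,384))]))
```

```text
12.0667
```

View pics/c6.png

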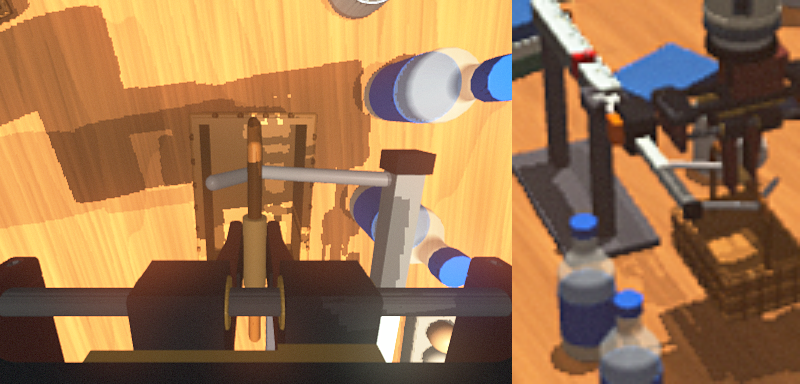

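The far prong at (210–390, 170–185) passes under the bar, with its upturned tip on the robot side. I'll lower until it takes the weight.

>>> play_rows([
  [0,0,-2],
  [0,0,-1.5],
  [0,0,0],
], yaw=[0,0,0])

```text
t: 12.32
ee_pos: [597.3, 60.2, 195.1]
orientation: [2.349, 2.082, 0.005]
ft_force: [4.9, -0.1, 0.7]
width: 13.1
grasp_force: 30.0
```

>>> play_rows([
  [0,0,-1],
  [0,0,0],
], yaw=[0,0])

```text
t: 12.48
ee_pos: [597.6, 60.2, 194.6]
orientation: [2.349, 2.081, 0.005]
ft_force: [5.6, -0.5, 4.5]
width: 13.0
grasp_force: 30.0
```

>>> play_rows([
  [2,0,0.5],
  [1,0,0],
  [0,0,0],
], yaw=[0,0,0])

```text
t: 12.73
ee_pos: [598.7, 60.2, 193.5]
orientation: [-2.351, -2.083, 0.001]
ft_force: [1.9, -0.5, 1.4]
width: 13.2
grasp_force: 30.0
```

Supported. I'll open partway, to about 45 mm.

>>> play_rows([
  [0,0,0],
  [0,0,0],
  [0,0,0],
  [0,0,0],
  [0,0,0],
  [0,0,0],
], yaw=[0,0,0,0,0,0], gripper=0.5)

```text
t: 13.23
ee_pos: [598.5, 60.1, 193.5]
orientation: [-2.351, -2.083, 0.001]
ft_force: [0.7, 0.1, 0.3]
width: 43.9
grasp_force: 0.0
```

>>> play_rows([
  [0,0,8],
  [0,0,15],
  [0,0,25],
  [0,0,30],
  [0,0,30],
  [0,0,20],
  [0,0,0],
], yaw=[0,0,0,0,0,0,0], gripper=0.5)

```text
t: 13.82
ee_pos: [601.1, 60.4, 327.6]
orientation: [2.347, 2.08, 0.011]
ft_force: [0.8, -0.0, 0.3]
width: 44.1
grasp_force: 0.0
```

>>> play_rows([
  [5,-10,0],
  [10,-25,0],
  [12,-28,0],
  [12,-28,0],
  [12,-20,0],
  [5,-9,0],
  [0,0,0],
  [0,0,0],
], yaw=[0,0,0,0,0,0,0,0], gripper=0)

```text
t: 14.48
ee_pos: [654.0, -59.9, 320.2]
orientation: [-2.351, -2.081, 0.002]
ft_force: [-0.0, 0.1, -0.3]
width: 87.4
grasp_force: 0.0
```

Run:
```python
from h import *
o=ctrl.get_obs();print(o["t"],o["ee_pos"].round(1),(R.from_rotvec(o["orientation"]).as_matrix()@[0,1,0]).round(3))
p=viewer.get_image("wrist"); save(p,"w7")
for n in ("boom_grip","button_face","hook","hook_tips"):
  for r in models.landmark_of(p,n)[:1]: print(n,r["conf"],r["location"],at_z(p,r["location"],209 if n=="hook" else 230).round(1))
for n in ("scene","top"):
  t=viewer.get_image(n); save(t,n+"7")
  for l in ("needle","clip_line"):
    for r in models.landmark_of(t,l)[:2]: print(n,l,r["conf"],r["location"],at_z(t,r["location"],243).round(1))
t=cv2.resize(cv2.imread("pics/scene7.png")[140:268,170:266],(288,384))
cv2.imwrite("pics/c7.png",np.hstack([cv2.imread("pics/w7.png"),t]))
print(ctrl.get_obs()["t"])
```

```text
14.4833 [654.  -59.9 320.2] [ 0.993 -0.121 -0.003]
boom_grip 0.74 [159.4, 358.5] [ 515.6 -248.4  230. ]
button_face 0.82 [288.3, 195.4] [685.9 -63.  230. ]
scene clip_line 0.42 [201.0, 235.9] [801.7 159.4 243. ]
scene clip_line 0.36 [194.6, 170.4] [ 646.9 -194.8  243. ]
top needle 0.68 [337.3, 168.6] [ 615.3 -319.1  243. ]
top needle 0.3 [300.3, 160.7] [ 637.2 -204.6  243. ]
top clip_line 0.48 [301.7, 162.3] [ 632.3 -209.   243. ]
15.0333
```

View pics/c7.png

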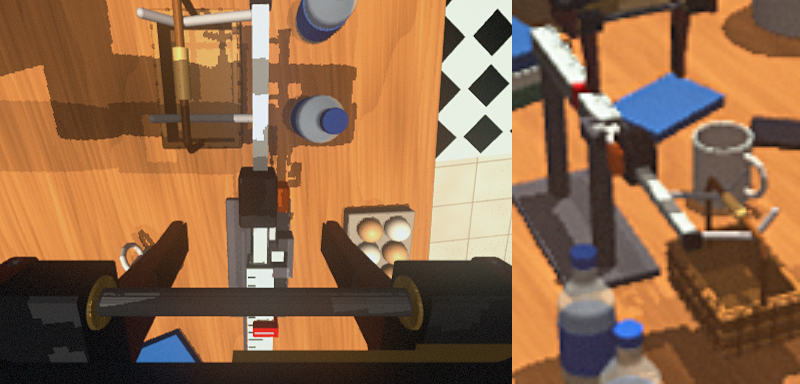

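The basket hangs on the prongs (bar at columns 178–190). The grip shows at (258,195), the button at (284,197) and the red clip at (265,330). I'll measure the grip and clip in this view.

Run:
```python
from h import *
p=viewer.get_image("wrist"); px=p["pixels"].astype(int)
P=np.array([[at_depth(p,(u,v)) for u in range(225,300)] for v in range(150,250)]).reshape(-1,3)
yh=np.array([.1197,.9928]);xh=np.array([.9928,-.1197]);O=np.array([648.3,-134.9])
def loc(q): d=np.atleast_2d(q)[:,:2]-O; return np.c_[d@xh,d@yh]
m=abs(P[:,2]-252)<4; l=loc(P[m]); print("grip top",m.sum(),np.percentile(l,[1,50,99],axis=0).round(1),np.median(P[m,2]))
r=(px[:,:,0]>150)&(px[:,:,1]<60)&(px[:,:,2]<60)
v,u=np.nonzero(r); k=(v>310)&(v<345)&(u>240)&(u<290); v,u=v[k],u[k]
C=np.array([at_depth(p,(a,b)) for a,b in zip(u,v)]); print("clip",len(C),C[:,2].min(),np.median(C[:,2]),C[:,2].max())
l=loc(C);print(np.percentile(l,[1,50,99],axis=0).round(1)); k=C[:,2]>np.percentile(C[:,2],60); print(np.percentile(l[k],[1,50,99],axis=0).round(1))
for vv in (332,336): print(px[318:342,264].tolist()) if vv==332 else None
for vv in (322,326,331,337): q=at_depth(p,(264,vv)); print(vv,q.round(1),loc(q).round(1))
```

```text
Traceback (most recent call last):
  File "h.py", line 14, in at_depth
    o,d=ray(p,uv); u,v=int(round(uv[0])),int(round(uv[1])); return o+d*p["range_z"][v,u]
        ~~~^^^^^^
  File "h.py", line 9, in ray
    T=camT(p); d=np.array([(uv[0]-p["cx"])/p["fx"],-(uv[1]-p["cy"])/p["fy"],-1.])
  File "h.py", line 6, in camT
    o=ctrl.get_obs(); T=np.eye(4); T[:3,:3]=R.from_rotvec(o["orientation"]).as_matrix(); T[:3,3]=o["ee_pos"]
ValueError: time passes only in moves, steps and waits
```

```bash
sed -i 's/    T=camT(p); d=/    T=p["T"]=camT(p); d=/' h.py
cat > m.py <<'E'
from h import *
p=viewer.get_image("wrist"); px=p["pixels"].astype(int)
yh=np.array([.1197,.9928]);xh=np.array([.9928,-.1197]);O=np.array([648.3,-134.9])
def loc(q): d=np.atleast_2d(q)[:,:2]-O; return np.c_[d@xh,d@yh]
P=np.array([at_depth(p,(u,v)) for v in range(150,250) for u in range(225,300)])
m=abs(P[:,2]-252)<4; l=loc(P[m]); print("grip top",m.sum(),np.percentile(l,[1,50,99],axis=0).round(1).tolist(),np.median(P[m,2]))
for vv in range(314,342,2): q=at_depth(p,(264,vv)); print(vv,px[vv,264],q.round(1),loc(q).round(1))
print(ctrl.get_obs()["t"])
E
python3 m.py
```

```text
grip top 1983 [[-18.6, 51.8], [-1.4, 77.3], [15.5, 99.9]] 252.27743300532768
314 [70 58 48] [659.1 -37.1 419.6] [[-1.  98.3]]
316 [189 198 188] [ 647.8 -195.1  239.9] [[  6.7 -59.8]]
318 [212 213 194] [ 647.5 -197.3  240.3] [[  6.7 -62.1]]
320 [100  69  53] [ 647.3 -199.4  241. ] [[  6.7 -64.1]]
322 [89 38 28] [ 647.2 -199.3  244. ] [[  6.6 -64.1]]
324 [91 46 33] [ 647.1 -199.1  247. ] [[  6.5 -63.9]]
326 [105  46  36] [ 647.  -199.6  249.3] [[  6.4 -64.4]]
328 [236  50  43] [ 646.8 -201.3  250.3] [[  6.4 -66.1]]
330 [231  34  21] [ 646.5 -203.1  251.1] [[  6.4 -67.9]]
332 [216 184 184] [ 646.2 -206.2  250.6] [[  6.5 -71. ]]
334 [230  34  27] [ 645.9 -208.8  250.6] [[  6.5 -73.6]]
336 [231 203 193] [ 644.8 -222.5  239.3] [[  7.  -87.4]]
338 [230 238 231] [ 644.5 -225.4  239.2] [[  7.  -90.3]]
340 [229 235 229] [ 644.2 -227.5  239.9] [[  7.  -92.4]]
15.1333
```

The grip centre is at local (-1.5, 76). The clip line is at local y ≈ -70.5, so the draw is about 119 mm. I'll descend onto the grip.

>>> play_rows([
  [1,0,-15],
  [1,0,-25],
  [0,0,-25],
  [0,0,-20],
  [0,0,-14],
  [0,0,-10],
  [0,0,0],
], yaw=[0,0,0,0,0,0,0])

```text
t: 15.72
ee_pos: [655.5, -59.8, 210.3]
orientation: [-2.349, -2.081, 0.004]
ft_force: [-0.6, -1.0, 0.2]
width: 87.7
grasp_force: 0.0
```

>>> play_rows([
  [0,0,0],
  [0,0,0],
  [0,0,0],
  [0,0,0],
  [0,0,0],
  [0,0,0],
  [0,0,0],
  [0,0,0],
], yaw=[0,0,0,0,0,0,0,0], gripper=1)

```text
t: 16.38
ee_pos: [658.5, -60.1, 213.7]
orientation: [2.349, 2.081, 0.004]
ft_force: [3.6, -0.1, -3.5]
width: 37.9
grasp_force: 20.0
```

>>> play_rows([
  [0,0,0],
  [0,0,0],
  [0,0,0],
], yaw=[0,0,0])

```text
t: 16.63
ee_pos: [658.2, -60.0, 213.6]
orientation: [2.349, 2.082, 0.004]
ft_force: [4.7, -0.2, 1.6]
width: 37.4
grasp_force: 30.0
```

>>> play_rows([
  [0.3,1,0],
  [0.3,2,0],
  [0.4,3,0],
  [0.5,4,0],
  [0.5,4,0],
  [0.5,4,0],
  [0.5,4,0],
  [0.5,4,0],
], yaw=[0,0,0,0,0,0,0,0])

```text
t: 17.3
ee_pos: [661.2, -34.7, 213.6]
orientation: [2.349, 2.082, 0.001]
ft_force: [2.0, -5.2, 3.3]
width: 37.6
grasp_force: 30.0
```

>>> play_rows([
  [0.5,4,0],
  [0.5,4,0],
  [0.5,4,0],
  [0.5,4,0],
  [0.5,4,0],
  [0.5,4,0],
  [0.5,4,0],
  [0.5,4,0],
], yaw=[0,0,0,0,0,0,0,0])

```text
t: 17.97
ee_pos: [665.0, -2.8, 213.6]
orientation: [2.349, 2.082, 0.0]
ft_force: [2.1, -5.0, 2.8]
width: 37.8
grasp_force: 30.0
```

>>> play_rows([
  [0.5,4,0],
  [0.5,4,0],
  [0.5,4,0],
  [0.5,4,0],
  [0.5,4,0],
  [0.5,4,0],
  [0.5,4,0],
  [0.5,4,0],
], yaw=[0,0,0,0,0,0,0,0])

```text
t: 18.63
ee_pos: [668.8, 29.1, 213.6]
orientation: [2.349, 2.082, -0.0]
ft_force: [1.0, -4.8, 3.7]
width: 37.4
grasp_force: 30.0
```

>>> play_rows([
  [0.5,4,0],
  [0.5,4,0],
  [0.5,4,0],
  [0.5,4,0],
  [0.5,4,0],
  [0.4,3,0],
  [0.3,3,0],
  [0,2,0],
], yaw=[0,0,0,0,0,0,0,0])

```text
t: 19.3
ee_pos: [672.1, 57.2, 213.6]
orientation: [2.349, 2.082, 0.0]
ft_force: [2.3, -6.3, 3.7]
width: 38.0
grasp_force: 30.0
```

Run:
```python
from h import *
o=ctrl.get_obs();print(o["t"],o["ee_pos"].round(1))
a=[]
for n in ("scene","top","wrist"):
  t=viewer.get_image(n); save(t,n+"8")
  for l in ("needle","clip_line"):
    if n!="wrist":
     for r in models.landmark_of(t,l)[:2]: print(n,l,r["conf"],r["location"],at_z(t,r["location"],243).round(1))
s=cv2.imread("pics/scene8.png"); t=cv2.imread("pics/top8.png")
A=cv2.resize(s[140:212,160:256],(400,300),interpolation=cv2.INTER_CUBIC); A2=cv2.resize(t[140:188,275:339],(400,300),interpolation=cv2.INTER_CUBIC)
B=cv2.resize(cv2.imread("pics/wrist8.png"),(400,300)); B2=cv2.resize(s[150:294,160:352],(400,300))
cv2.imwrite("pics/c8.png",np.vstack([np.hstack([A,A2]),np.hstack([B,B2])]))
```

```text
19.3 [672.1  57.2 213.6]
scene clip_line 0.56 [195.9, 170.7] [ 644.  -190.6  243. ]
top needle 0.88 [300.5, 164.9] [ 624.1 -205.4  243. ]
top clip_line 0.43 [299.2, 160.4] [ 638.1 -201.2  243. ]
```

View pics/c8.png

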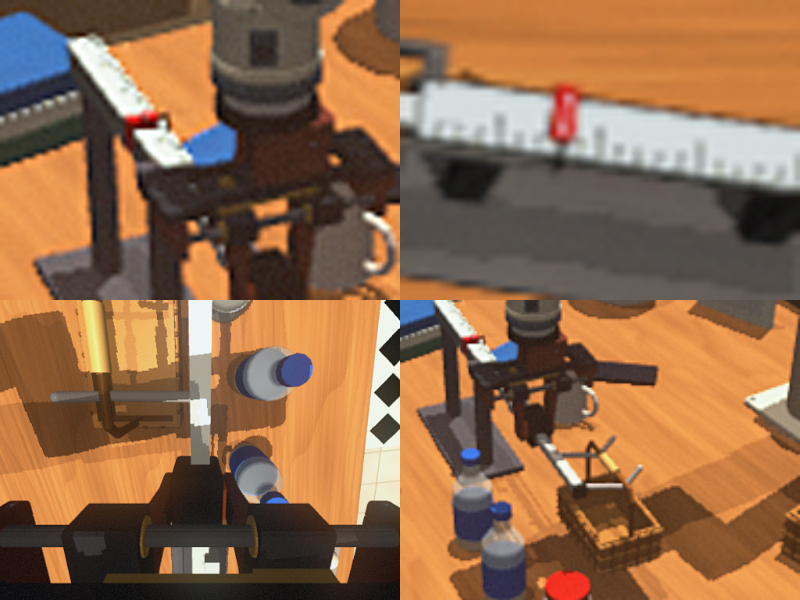

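In the top crop the needle is at (558,155) and the clip at (565,113). Along the ruler's perpendicular they agree to about 1 mm. The basket hangs from both prongs. I'll let it settle briefly, then recheck and hand in.

>>> play_rows([
  [0,0,0],
  [0,0,0],
  [0,0,0],
  [0,0,0],
  [0,0,0],
  [0,0,0],
  [0,0,0],
  [0,0,0],
], yaw=[0,0,0,0,0,0,0,0])

```text
t: 20.32
ee_pos: [672.1, 57.3, 213.6]
orientation: [2.35, 2.082, 0.001]
ft_force: [2.9, -4.4, 6.2]
width: 37.6
grasp_force: 30.0
```

Run:
```python
from h import *
t=viewer.get_image("top")
n=at_z(t,models.landmark_of(t,"needle")[0]["location"],243)[:2]; c=at_z(t,(275+(565-400)/6.25,140+113/6.25),250)[:2]
print(n,c,(n-c)@[.1197,.9928])
```

```text
[ 626.08249291 -208.46817874] [ 644.27323532 -207.03322443] -3.6020544954429266
```

>>> play_rows([
  [0.1,1,0],
  [0,0,0],
  [0,0,0],
  [0,0,0],
  [0,0,0],
  [0,0,0],
], yaw=[0,0,0,0,0,0])

```text
t: 20.92
ee_pos: [672.2, 58.3, 213.6]
orientation: [2.35, 2.082, 0.001]
ft_force: [1.6, -4.4, 4.9]
width: 37.7
grasp_force: 30.0
```

```bash
python3 -c "
from h import *
print(ticket.close_job())"
```

```text
the job is handed in; nothing more can be done
None
```

I hung the small basket on the hook with the boom at home, drew the boom out about 119 mm, and handed in at 21 s still holding it; the needle measured within about 1–4 mm of the clip line (limit 6 mm), and the hand-in returned no verdict.

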